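Take the inspection cover off a gear unit

ROBOT

A 6-joint arm with a two-finger parallel gripper is mounted at the origin on the work surface. World frame = base frame: x ahead of the robot, y to its left, z up, the work surface at z = 0. Lengths are in mm, angles in rad, forces in N, time in s.
With the tool pointing down it reaches from about 350 to 775 mm from the base axis. Payload 7.3 kg.
Tool frame: the origin (TCP) lies at the centre of the arm's flange, where the gripper is bolted on; the fingertips stand 178 mm ahead of it and the grasp point (between the pads) lies 159 mm ahead of it; z points along the fingers, y is the direction in which the jaws open and shut (so a half turn about z gives the same grasp; the last joint's range is limited). The gripper opens to 92 mm and grips with 3 to 60 N. Pads are 19 mm wide; open, the fingers measure 130 mm over their backs; the gripper's body (75 mm by 190 mm) begins 47 mm behind the grasp point.
Start: joints at [-1.43, 0.342, 1.524, -0, 1.275, -0.146], TCP at [148.534, -503.553, 404.741] pointing down, gripper open.
Joint ranges: [-2.53, 2.53], [-0.77, 2.02], [0.04, 2.7], [-1, 4.14], [0.28, 2.66], [-3.11, 3.11]. Speed limits (rad/s): [2.57, 2.57, 3.14, 3.14, 3.14, 3.14].

INTERFACE

Orientations are given as [roll, pitch, yaw] about the fixed x, y, z axes, in that order (R = Rz(yaw) Ry(pitch) Rx(roll)).
In Python, from plant import status, viewer, ticket gives the robot as it stands.
- The arm moves only by the tool play_rows, never from a script. Its argument "commands" is a list of rows, each an object with "offset": the shift along the tool's x, y, z in m, a list of three; "twist": the turn about the tool's z in degrees. A call has 1 to 5 rows; each row shifts and turns the commanded pose from where the row before left it, along the tool's axes as they then stand; what a row does not reach is not made up. A row lasts 1/10 s, in which the tool goes at most 50 mm and 8.59 degrees, less where a joint would pass 70% of its speed; a pose out of reach is approached as far as the arm can. A call with a gripper value outside its range is refused whole. "jaw" is the closure in counts, from 0 (fully open) to 255 (shut), set as the call begins (left out, the last holds). The fingers move at their own pace and stop on an object; the grip force is fixed at half the most. Time passes only in rows, so rows that do not move let the fingers close. It gives the time, the measured TCP pose, the force and the opening at its end, in the units of the state.
- status.get_obs(): the state, without advancing time (a new reading comes with each control period).
- viewer.capture(name): name is "side" or "top" or "wrist"; returns the picture (384x512x3 uint8, red, green, blue); there is no depth.
- viewer.camera_params(name): a dict with "fov_y" (degrees; the focal length in pixels is half the picture's height over the tangent of half this angle, whatever the lens; pixels are square), "cx", "cy" (the principal point, pixels), "rvec" (rotation vector, rad) and "tvec" (3), from world to camera coordinates, as OpenCV has them; the wrist camera has in their place "T_tool_cam" (4x4, takes a point from camera to tool coordinates, whose origin is the TCP and whose axes are the flange's). Camera axes: x right, y down, z forward; pixel columns grow to the right and rows downward; lengths in mm; the calibration is good to about 2 mm. A picture is of the moment at which its call begins: read the wrist's pose just before it. camera_params takes no time and is no camera call.
- ticket.close_job(): hands the job in, once; it reports no verdict.
The state is a dict: "time": time; "joint_positions": joint angles; "dq": joint speeds; "tau": joint torques, N m; "tool_pos": TCP position; "tcp_rot": TCP orientation; "contact_force": force on the tool from outside, world axes, zero at the start; "moment": the same for the moment, N m; "grip_width": finger opening in mm.
Only numpy, scipy, OpenCV 4.12 (cv2) and the standard library are available. Lean on these libraries where they do the work, as an engineer would, in place of code of your own. Each camera call takes 0.05 s, during which the arm holds its last target.

TASK

Take the inspection cover off the top of the gear unit and lay it flat, knob up, on the rubber mat. The knob turns a hidden catch bar under the cover and nobody noted whether it was left caught or free, so try lifting the cover first; if it holds, do not wrench at it but turn the knob a quarter turn and lift again. Leave the other things on the bench where they are.

Things in the scene. Friction and masses are not known exactly. Their poses are not given: they have to be found in the camera images.
- gear_unit: Grey cast gear unit, fixed on the bench: housing 250 mm (its x) by 190 mm (its y), flat top 133 mm above the bench, shaft stubs at its +y side (to 160 mm from the origin) and -x side (to 175 mm). Origin at bench height under the middle of the housing. On its top stands a rectangular neck, 120 mm (x) by 112 mm (y) outside, rim 165 mm above the bench, which the cover caps.
- neck_rim (a point): Middle of the neck's mouth, at rim height, 165 mm above the bench. Axes as the gear unit's. Two lips inside the rim, along its two x-going walls, leave an opening 108 mm (x) by 80 mm (y).
- cover: The inspection cover, grey, 0.5 kg: plate 130 mm (its x) by 122 mm (its y), 5 mm thick, with a skirt 18 mm deep that fits round the neck with 2 mm play. Origin at the centre of the skirt's lower edge, z up to the knob side; plate top 23 mm above the origin. At the start it sits on the neck with its axes as the gear unit's. It must rise 18 mm to clear the neck.
- knob_mid (a point): Centre of the round black knob on the middle of the cover, 38 mm across, 26 mm tall, from 31 to 57 mm above the cover's origin (178 to 204 mm above the bench at the start); this point is 44 mm above the cover's origin. The point's axes are the cover's and do not turn with the knob. The knob turns either way without end stops, with about 0.1 N m, and stays where it is left.
- bar_axis (a point): Under the cover, on the knob's axis, 9 mm above the cover's origin: middle of the steel catch bar that turns with the knob, 90 x 14 x 6 mm. Hidden by the cover and not shown by the round knob. Within 0.65 rad of lying across the lips it holds the cover, which then lifts only about 3 mm; otherwise it passes. So a quarter turn either way frees a caught cover, and may catch a free one.
- mat: Black rubber mat, fixed flat on the bench, 220 mm (x) by 200 mm (y), 5 mm thick; origin at the centre of its underside.
- spray_can: Bystander: upright spray can, 64 mm across, 190 mm tall; origin at the centre of its base.
- spanner: Bystander: open-ended spanner lying on the bench, 180 mm long.
- screw_bin: Bystander: blue open parts bin, 90 x 110 mm, 60 mm tall; origin at the centre of its underside.
Things that resemble listed ones, but are neither listed nor needed, are in the scene too. What is shaped like the cover but red is not meant.

How it is judged:
By the outcome, as a careful person would: the job done as asked, in the order asked, and still so for the second after the job is handed in, with the robot touching nothing.
It also fails if it takes over 45 s, if anything falls off the work surface, if the arm or the gripper's body presses on something with over 40 N, if the wrist force passes 120 N, or if a joint passes its speed limit or range.

## Working session

There is one attempt and no reset: what is moved stays moved. The work goes in short steps, Python scripts to look and compute and a tool call to move; the robot and the scene stay as the last step left them, time stands still between calls to the robot, and variables do not carry over. Pictures are saved under pics/ and viewed, and the job is handed in when it is done.

Besides the shell and the picture viewer there is one more tool, called in YAML: its name, and indented under it one key for each argument. play_rows: Moves the arm, as the interface text tells. Its arguments: {"type":"object","properties":{"commands":{"type":"array"},"jaw":{"type":"number"}},"required":["commands"]}

```bash
mkdir -p pics; python3 - <<'E'
from plant import status, viewer
import cv2
print(status.get_obs())
for n in ("side","top","wrist"):
    print(n,viewer.camera_params(n))
    cv2.imwrite(f"pics/{n}0.png",viewer.capture(n)[:,:,::-1])
E
```

```text
{'time': 0.0, 'joint_positions': array([-1.42996939e+00,  3.42727454e-01,  1.52502704e+00, -1.74181691e-05,
        1.27536256e+00, -1.46011737e-01]), 'dq': array([ 0.00129457, -0.00135669,  0.00120657,  0.00123231, -0.00054379,
       -0.00019363]), 'tau': array([-2.39805006e-03, -4.31252682e+01, -2.44216275e+01,  7.15808664e-02,
        5.61466638e-02, -1.40615430e-04]), 'tool_pos': array([ 148.52811372, -503.41335348,  404.0387879 ]), 'tcp_rot': array([-3.14008205e+00, -2.05312015e-04,  2.86843598e-01]), 'contact_force': array([-0.22197653, -0.48703083,  0.38767187]), 'moment': array([-0.04240111, -0.00440671,  0.01637367]), 'grip_width': 91.65862651594469}
side {'fov_y': 43.58416277029051, 'cx': 257.0798251342104, 'cy': 190.96348769675475, 'rvec': array([ 0.10793556, -2.85440638,  1.25438266]), 'tvec': array([ 525.44389114,  186.92345556, 2034.95066919])}
top {'fov_y': 57.7086394968337, 'cx': 257.1810228549403, 'cy': 189.67844938482168, 'rvec': array([ 2.15838964, -2.11266198,  0.13591236]), 'tvec': array([ -94.73371149,  575.42398753, 1194.53038851])}
wrist {'fov_y': 61.56963751391754, 'cx': 257.6988685053362, 'cy': 188.74042572747786, 'T_tool_cam': array([[-2.57929448e-04, -9.52088352e-01, -3.05822995e-01,
         8.34293835e+01],
       [ 9.99999864e-01, -3.84534455e-04,  3.53738481e-04,
         4.58429049e-01],
       [-4.54389766e-04, -3.05822862e-01,  9.52088321e-01,
         1.95677670e+01],
       [ 0.00000000e+00,  0.00000000e+00,  0.00000000e+00,
         1.00000000e+00]])}
```

View pics/top0.png

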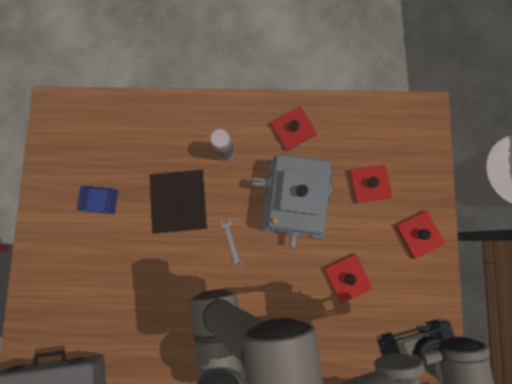

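View pics/side0.png

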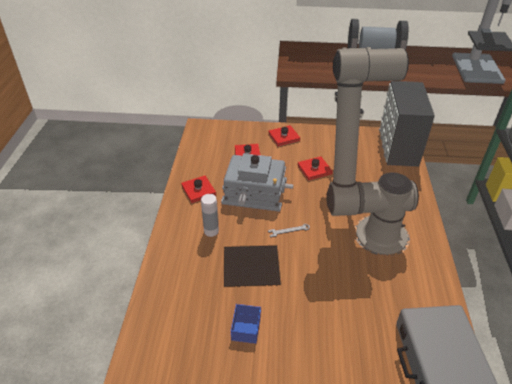

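View pics/wrist0.png

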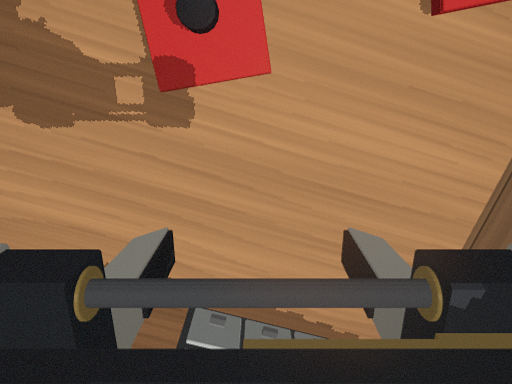

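Candidates for the cover: the grey one on the gear unit at top (302,190), and red look-alikes at (294,126), (373,182), (424,234) and (350,279). I choose the grey one. Next, a close crop and a measurement.

```bash
cat > h.py <<'E'
import numpy as np, cv2
from plant import status, viewer
def cam(n):
    p=viewer.camera_params(n); f=192/np.tan(np.radians(p['fov_y'])/2)
    K=np.array([[f,0,p['cx']],[0,f,p['cy']],[0,0,1.]])
    if n=='wrist':
        from scipy.spatial.transform import Rotation as Ro
        s=status.get_obs(); Rt=Ro.from_euler('xyz',s['tcp_rot']).as_matrix()
        T=p['T_tool_cam']; Rc=Rt@T[:3,:3]; c=Rt@T[:3,3]+s['tool_pos']
        return K,Rc.T,c
    R=cv2.Rodrigues(p['rvec'])[0]
    return K,R,-R.T@p['tvec']
def ray(C,uv):
    K,R,c=C; d=R.T@np.linalg.inv(K)@np.array([uv[0],uv[1],1.]); return c,d
def onz(C,uv,z):
    c,d=ray(C,uv); return c+d*(z-c[2])/d[2]
def proj(C,P):
    K,R,c=C; q=K@R@(np.asarray(P,float)-c); return q[:2]/q[2]
def tri(C1,u1,C2,u2):
    A=[];b=[]
    for C,u in((C1,u1),(C2,u2)):
        c,d=ray(C,u); d=d/np.linalg.norm(d); M=np.eye(3)-np.outer(d,d); A.append(M); b.append(M@c)
    return np.linalg.lstsq(np.vstack(A),np.hstack(b),rcond=None)[0]
E
python3 - <<'E'
from h import *
t=cv2.imread('pics/top0.png'); s=cv2.imread('pics/side0.png')
a=cv2.resize(t[140:250,240:350],None,fx=5,fy=5,interpolation=cv2.INTER_CUBIC)
cv2.imwrite('pics/c1.png',a)
cv2.imwrite('pics/c2.png',cv2.resize(s[140:220,205:305],None,fx=6,fy=6,interpolation=cv2.INTER_CUBIC))
C=cam('top');S=cam('side')
print('cam',C[2],S[2])
g=cv2.cvtColor(t,cv2.COLOR_BGR2HSV)
def blobs(m,amin):
    n,l,st,ce=cv2.connectedComponentsWithStats(m.astype(np.uint8))
    return [(i,st[i],ce[i].round(1)) for i in range(1,n) if st[i,4]>=amin],l
v=g[:,:,2]
for nm,roi,img in(('top mat',(155,245,140,215),t),('top knob',(175,205,285,320),t),('side knob',(148,172,243,268),s)):
    r0,r1,c0,c1=roi; m=img[r0:r1,c0:c1].max(2)<45
    b,l=blobs(m,20)
    for i,st,ce in b:
        print(nm,st,ce+[c0,r0])
        if 'mat' in nm:
            cn=max(cv2.findContours((l==i).astype(np.uint8),0,1)[0],key=cv2.contourArea)
            bx=cv2.boxPoints(cv2.minAreaRect(cn))+[c0,r0]; 
            P=np.array([onz(C,q,5) for q in bx]);print(P.round(0),P.mean(0))
            print(np.linalg.norm(P-np.roll(P,1,0),axis=1))
E
```

```text
cam [ 396.32691074 -109.13220381 1264.12231707] [ 436.9527562  1407.36512841 1510.11640981]
top mat [38 35 10  8 21] [182.8 194.1]
[[564. 210.   5.]
 [577. 177.   5.]
 [559. 170.   5.]
 [546. 202.   5.]] [561.71987835 189.81490369   5.        ]
[19.22892038 34.95225539 19.24565732 34.87736774]
```

View pics/c1.png

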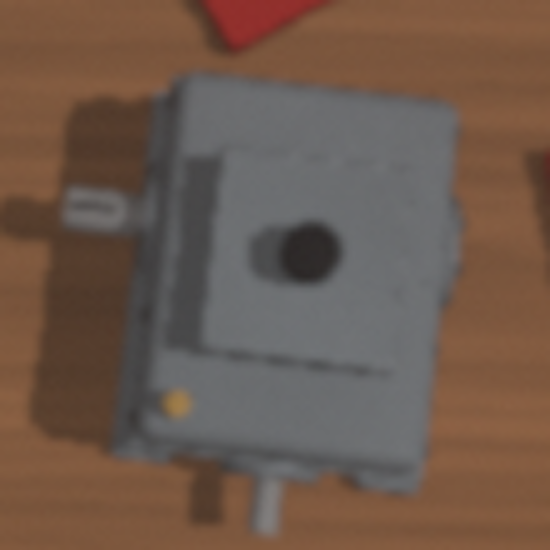

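View pics/c2.png

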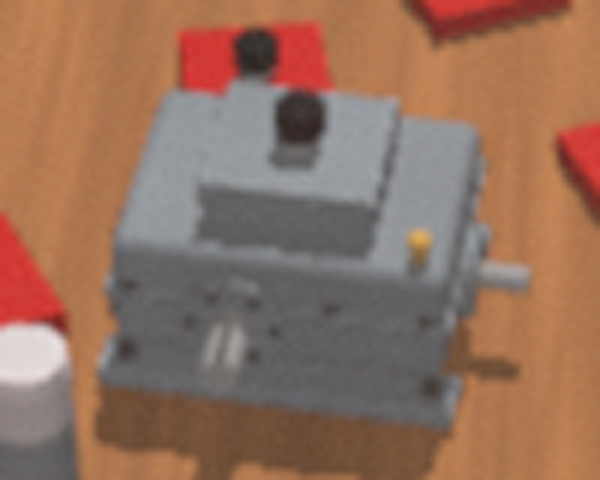

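The crop confirms it: a grey plate with a round black knob, on the neck of the grey unit (knob at top ≈ (302,190), side ≈ (255,159)). The red ones are excluded.

```bash
python3 - <<'E'
from h import *
t=cv2.imread('pics/top0.png'); s=cv2.imread('pics/side0.png')
C=cam('top');S=cam('side')
def comp(img,roi,th,near):
    r0,r1,c0,c1=roi; m=(img[r0:r1,c0:c1].max(2)<th).astype(np.uint8)
    n,l,st,ce=cv2.connectedComponentsWithStats(m)
    i=max(range(1,n),key=lambda i:st[i,4]); 
    cn=max(cv2.findContours((l==i).astype(np.uint8),0,1)[0],key=cv2.contourArea)
    return ce[i]+[c0,r0],st[i],cn.reshape(-1,2)+[c0,r0]
kt,st,_=comp(t,(170,210,283,325),62,0);print('knob top',kt,st)
ks,st2,_=comp(s,(150,170,245,266),62,0);print('knob side',ks,st2)
print('z191..204 top',onz(C,kt,199), 'tri',tri(C,kt,S,ks))
for th in(50,60,70):
    ce,stt,cn=comp(t,(160,245,140,215),th,0)
    bx=cv2.boxPoints(cv2.minAreaRect(cn.astype(np.float32)))
    P=np.array([onz(C,q,5) for q in bx]);print(th,stt,P.round(0).tolist(),P.mean(0).round(1),np.linalg.norm(P-np.roll(P,1,0),axis=1).round(0))
cr=lambda x,y,z:onz(C,(240+x/5-.4,140+y/5-.4),z)
for a,b,z in(((222,150),(205,350),170),((205,350),(395,373),170),((180,75),(150,440),133),((182,72),(455,103),133),((457,110),(420,460),133)):
    A,B=cr(*a,z),cr(*b,z);d=B-A;print(A.round(0),B.round(0),np.linalg.norm(d).round(0),np.degrees(np.arctan2(d[1],d[0])))
for n,u,z in(('can',(221,137),190),('bin',(98,200),60)): print(n,onz(C,u,z))
E
```

```text
knob top [300.99009901 190.0990099 ] [ 13  15  11  11 101]
knob side [254.12121212 159.87878788] [ 6  6  7  8 33]
z191..204 top [ 555.41316982 -220.91847242  199.        ] tri [ 556.76131875 -221.51829329  193.62733827]
50 [  11   11   54   61 2844] [[629.0, 320.0, 5.0], [648.0, 129.0, 5.0], [442.0, 103.0, 5.0], [423.0, 289.0, 5.0]] [535.6 210.2   5. ] [208. 192. 208. 188.]
60 [  11   11   55   62 3000] [[631.0, 322.0, 5.0], [652.0, 127.0, 5.0], [440.0, 100.0, 5.0], [420.0, 290.0, 5.0]] [535.8 209.9   5. ] [213. 196. 213. 192.]
70 [  10   10   56   63 3083] [[635.0, 322.0, 5.0], [653.0, 125.0, 5.0], [437.0, 99.0, 5.0], [419.0, 292.0, 5.0]] [536.4 209.7   5. ] [218. 199. 218. 194.]
[ 625. -169.  170.] [ 496. -160.  170.] 129.0 175.90231670570026
[ 496. -160.  170.] [ 485. -279.  170.] 120.0 -95.72404669724236
[ 683. -143.  133.] [ 441. -127.  133.] 243.0 176.2866949088734
[ 685. -144.  133.] [ 667. -325.  133.] 182.0 -95.6217838447206
[ 663. -326.  133.] [ 432. -301.  133.] 232.0 173.67324318158418
can [723.12698184  33.82133351 190.        ]
bin [526.80688242 474.84982169  60.        ]
```

play_rows:
  commands:
    - {"offset":[0,0,-0.025],"twist":7.1}
    - {"offset":[0,0,-0.025],"twist":7.1}
    - {"offset":[0,0,-0.025],"twist":7.1}
    - {"offset":[0.035,-0.029,0],"twist":0}
    - {"offset":[0.035,-0.029,0],"twist":0}
  jaw: 0

```text
time: 0.65
tool_pos: [223.3, -451.5, 480.0]
tcp_rot: [3.141, -0.0, -0.088]
contact_force: [0.1, 0.6, -0.6]
grip_width: 92.0
```

play_rows:
  commands:
    - {"offset":[0.035,-0.029,0],"twist":0}
    - {"offset":[0.035,-0.029,0],"twist":0}
    - {"offset":[0.035,-0.029,0],"twist":0}
    - {"offset":[0.035,-0.029,0],"twist":0}
    - {"offset":[0.035,-0.029,0],"twist":0}

```text
time: 1.15
tool_pos: [411.1, -320.7, 479.6]
tcp_rot: [-3.142, 0.0, -0.085]
contact_force: [-0.4, -0.7, -0.9]
grip_width: 91.7
```

play_rows:
  commands:
    - {"offset":[0.035,-0.029,0],"twist":0}
    - {"offset":[0.035,-0.029,0],"twist":0}
    - {"offset":[0.031,-0.026,0],"twist":0}
    - {"offset":[0,0,0],"twist":0}
    - {"offset":[0,0,0],"twist":0}

```text
time: 1.65
tool_pos: [518.1, -246.4, 479.0]
tcp_rot: [-3.141, 0.001, -0.083]
contact_force: [-0.3, -1.0, 0.4]
grip_width: 91.8
```

```bash
python3 - <<'E'
from h import *
s=status.get_obs();print(s['time'],s['tool_pos'],s['tcp_rot'],s['joint_positions'])
cv2.imwrite('pics/w1.png',viewer.capture('wrist')[:,:,::-1])
E
```

```text
1.65 [ 518.10493756 -246.35371242  478.99542722] [-3.14139110e+00  1.41140405e-03 -8.29067292e-02] [-5.77296005e-01  3.91448475e-01  1.24614442e+00 -4.93340733e-04
  1.50533780e+00  1.07643979e+00]
```

View pics/w1.png

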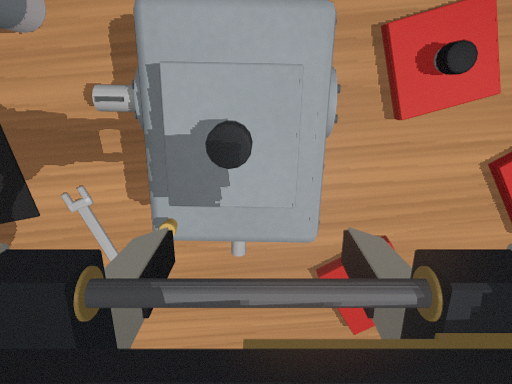

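The wrist view shows the grey cover plate with corners at about (161,63), (303,65), (297,208) and (170,207), and the knob at (229,145). Now measuring from it.

```bash
python3 - <<'E'
from h import *
W=cam('wrist');t=cv2.imread('pics/w1.png')
r0,r1,c0,c1=100,190,190,270
m=(t[r0:r1,c0:c1].max(2)<55).astype(np.uint8)
n,l,st,ce=cv2.connectedComponentsWithStats(m);i=max(range(1,n),key=lambda i:st[i,4])
print(st[i],ce[i]+[c0,r0])
for z in(191,197,204):print(z,onz(W,ce[i]+[c0,r0],z))
print('px/mm at 204',[proj(W,onz(W,ce[i]+[c0,r0],204)+d)-proj(W,onz(W,ce[i]+[c0,r0],204)) for d in([19,0,0],[0,19,0])])
P=np.array([onz(W,q,170) for q in((161,63),(303,65),(297,208),(170,207))]);print(P.round(1).tolist(),P.mean(0))
for k in range(4):
  d=P[(k+1)%4]-P[k];print(np.linalg.norm(d).round(1),np.degrees(np.arctan2(d[1],d[0])).round(1))
cv2.imwrite('pics/c3.png',cv2.resize(t[50:220,145:315],None,fx=3.4,fy=3.4))
E
```

```text
[  16   21   46   48 1244] [225.29099678 146.22025723]
191 [ 554.09355901 -223.29512465  191.        ]
197 [ 555.13396849 -223.99170106  197.        ]
204 [ 556.34777955 -224.80437353  204.        ]
px/mm at 204 [array([ -2.80577956, -24.04304388]), array([-23.57855099,   1.99391482])]
[[624.9, -175.3, 170.0], [613.3, -293.9, 170.0], [485.0, -282.7, 170.0], [496.4, -161.1, 170.0]] [ 554.90989649 -228.22861046  170.        ]
119.2 -95.6
128.7 175.0
122.2 84.7
129.3 -6.3
```

View pics/c3.png

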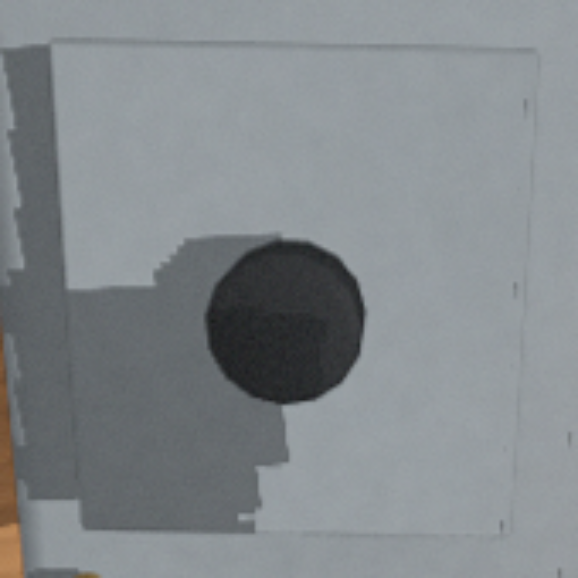

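play_rows:
  commands:
    - {"offset":[0.02,0.0085,0.025],"twist":0}
    - {"offset":[0.0195,0.0085,0.025],"twist":0}
    - {"offset":[0,0,0.025],"twist":0.6}
    - {"offset":[0,0,0],"twist":0}
    - {"offset":[0,0,0],"twist":0}

```text
time: 2.2
tool_pos: [554.8, -268.2, 405.3]
tcp_rot: [3.142, 0.0, -0.097]
contact_force: [0.5, -0.7, 0.8]
grip_width: 91.7
```

```bash
python3 - <<'E'
from h import *
W=cam('wrist');s=status.get_obs();print(s['time'],s['tool_pos'],s['tcp_rot'],s['contact_force'])
t=viewer.capture('wrist')[:,:,::-1];cv2.imwrite('pics/w2.png',t)
m=(t[170:300,190:330].max(2)<60).astype(np.uint8)
n,l,st,ce=cv2.connectedComponentsWithStats(m)
for i in range(1,n):
  if st[i,4]>300:print(st[i],ce[i]+[190,170],onz(W,ce[i]+[190,170],199))
print('exp centre px of tool axis at 204',proj(W,[s['tool_pos'][0],s['tool_pos'][1],204]))
E
```

```text
2.2 [ 554.78446139 -268.15594269  405.3095331 ] [ 3.14154774e+00  3.96735066e-04 -9.67676979e-02] [ 0.46823807 -0.70454278  0.78522791]
[   0   22   33   65 1704] [203.5592723  222.79166667] [ 559.07693444 -234.75028209  199.        ]
exp centre px of tool axis at 204 [256.99031548 227.63059532]
```

View pics/w2.png

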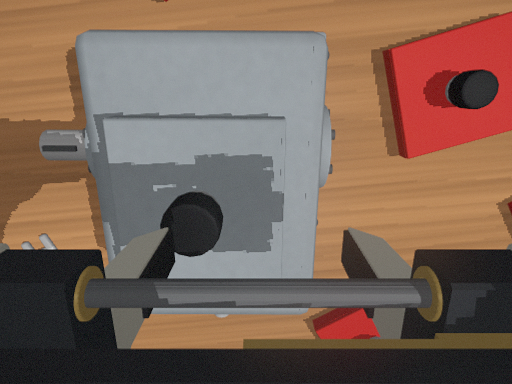

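I had the y sign wrong on that shift; nothing was touched. Correcting now.

```bash
python3 - <<'E'
from h import *
W=cam('wrist');print(onz(W,(194,223),204))
C=cam('top');S=cam('side')
print(onz(C,(302.2,190.2),204))
E
```

```text
[ 561.77978961 -229.85881224  204.        ]
[ 554.4274295  -224.09832703  204.        ]
```

play_rows:
  commands:
    - {"offset":[-0.0025,-0.0205,0],"twist":0}
    - {"offset":[-0.0025,-0.0205,0],"twist":0}
    - {"offset":[0,0,0],"twist":0}
    - {"offset":[0,0,0],"twist":0}

```text
time: 2.65
tool_pos: [554.5, -224.5, 405.8]
tcp_rot: [3.141, -0.001, -0.093]
contact_force: [-1.0, -0.5, -0.0]
grip_width: 92.0
```

```bash
python3 - <<'E'
from h import *
W=cam('wrist');s=status.get_obs();print(s['time'],s['tool_pos'],s['tcp_rot'],s['contact_force'])
t=viewer.capture('wrist')[:,:,::-1];cv2.imwrite('pics/w3.png',t)
m=(t[170:275,205:310].max(2)<60).astype(np.uint8)
n,l,st,ce=cv2.connectedComponentsWithStats(m)
for i in range(1,n):
  if st[i,4]>300:print(st[i],ce[i]+[205,170],onz(W,ce[i]+[205,170],204))
print('exp centre px of tool axis at 204',proj(W,[s['tool_pos'][0],s['tool_pos'][1],204]))
E
```

```text
2.65 [ 554.50430614 -224.54702756  405.8315858 ] [ 3.14071007e+00 -1.44378676e-03 -9.34087541e-02] [-1.0483654  -0.45790409 -0.02680808]
[  24   16   60   64 2988] [258.37516734 218.02141901] [ 560.9302651 -226.1763591  204.       ]
exp centre px of tool axis at 204 [256.71615705 227.82481024]
```

View pics/w3.png

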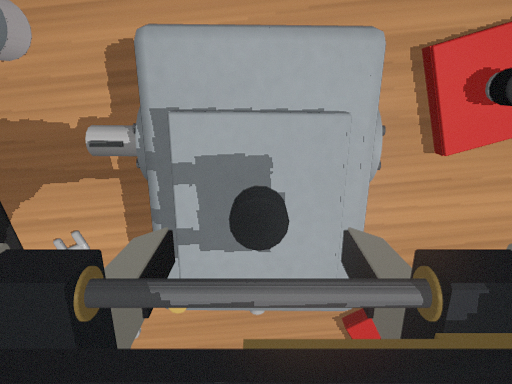

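play_rows:
  commands:
    - {"offset":[0.0025,0.001,0.015],"twist":0}
    - {"offset":[0,0,0.015],"twist":0}
    - {"offset":[0,0,0.012],"twist":0}
    - {"offset":[0,0,0.008],"twist":0}
    - {"offset":[0,0,0],"twist":0}

```text
time: 3.2
tool_pos: [556.7, -227.3, 353.5]
tcp_rot: [-3.141, 0.002, -0.096]
contact_force: [-0.0, -0.6, -0.6]
grip_width: 91.8
```

```bash
python3 - <<'E'
from h import *
W=cam('wrist');s=status.get_obs();print(s['time'],s['tool_pos'],s['tcp_rot'],s['contact_force'],s['moment'])
t=viewer.capture('wrist')[:,:,::-1];cv2.imwrite('pics/w4.png',t)
cv2.imwrite('pics/s4.png',cv2.resize(viewer.capture('side')[100:240,180:330,::-1],None,fx=4,fy=4,interpolation=cv2.INTER_CUBIC))
E
```

```text
3.2 [ 556.69183233 -227.28454983  353.48710307] [-3.14080967e+00  2.09646416e-03 -9.56635205e-02] [-0.01407    -0.57187872 -0.59332449] [ 0.04828491 -0.01385374  0.00861094]
```

View pics/w4.png

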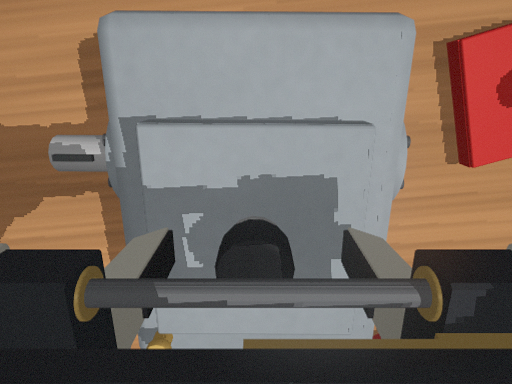

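View pics/s4.png

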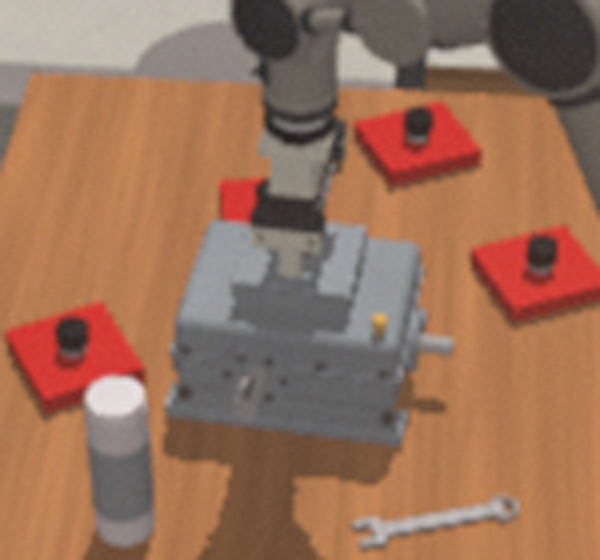

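```bash
python3 - <<'E'
from h import *
W=cam('wrist')
for uv,z,r in(((255,219),178,19),((255,244),204,19),((255,121),170,65)):
  print(onz(W,uv,z)-[r*.995,-r*.095,0])
t=cv2.imread('pics/w4.png');c=t[200:290,200:310].astype(float)*2.5
cv2.imwrite('pics/c4.png',cv2.resize(np.clip(c,0,255).astype(np.uint8),None,fx=5,fy=5))
E
```

```text
[ 554.39250822 -226.14874716  178.        ]
[ 553.21710384 -226.22576392  204.        ]
[ 558.57788247 -226.64764264  170.        ]
```

View pics/c4.png

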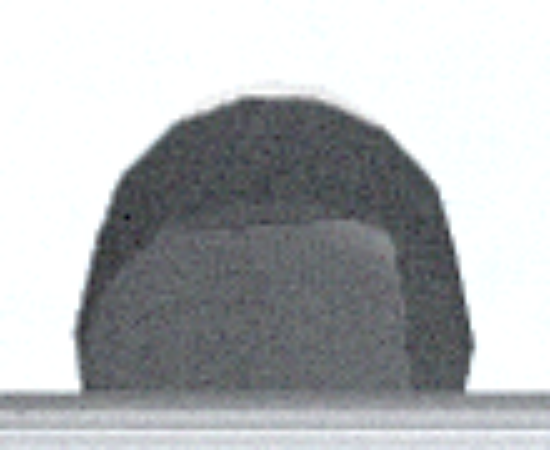

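Knob centred (columns 215–295, tool axis at 257), so I close the jaws.

play_rows:
  commands:
    - {"offset":[0,0,0],"twist":0}
    - {"offset":[0,0,0],"twist":0}
    - {"offset":[0,0,0],"twist":0}
    - {"offset":[0,0,0],"twist":0}
    - {"offset":[0,0,0],"twist":0}
  jaw: 255

```text
time: 3.8
tool_pos: [556.9, -227.2, 354.9]
tcp_rot: [3.141, -0.0, -0.095]
contact_force: [-0.6, 0.6, -0.6]
grip_width: 56.5
```

play_rows:
  commands:
    - {"offset":[0,0,0],"twist":0}
    - {"offset":[0,0,0],"twist":0}
    - {"offset":[0,0,0],"twist":0}

```text
time: 4.1
tool_pos: [556.9, -226.8, 354.7]
tcp_rot: [-3.141, 0.0, -0.095]
contact_force: [0.2, 3.4, 0.7]
grip_width: 37.2
```

Gripped at 37–38 mm. Now the try-lift, in small steps with a force check.

play_rows:
  commands:
    - {"offset":[0,0,0],"twist":0}
    - {"offset":[0,0,-0.001],"twist":0}
    - {"offset":[0,0,-0.001],"twist":0}
    - {"offset":[0,0,0],"twist":0}

```text
time: 4.5
tool_pos: [556.7, -227.4, 355.8]
tcp_rot: [-3.141, 0.002, -0.096]
contact_force: [-0.7, 0.2, -7.8]
grip_width: 37.2
```

play_rows:
  commands:
    - {"offset":[0,0,-0.001],"twist":0}
    - {"offset":[0,0,-0.001],"twist":0}
    - {"offset":[0,0,0],"twist":0}

```text
time: 4.8
tool_pos: [556.6, -227.3, 357.7]
tcp_rot: [-3.141, 0.002, -0.096]
contact_force: [-0.3, -1.3, -13.4]
grip_width: 37.4
```

play_rows:
  commands:
    - {"offset":[0,0,-0.001],"twist":0}
    - {"offset":[0,0,0],"twist":0}
    - {"offset":[0,0,0],"twist":0}

```text
time: 5.1
tool_pos: [556.5, -227.3, 358.3]
tcp_rot: [-3.141, 0.003, -0.096]
contact_force: [-1.2, -2.9, -21.2]
grip_width: 37.2
```

```bash
python3 - <<'E'
from h import *
s=status.get_obs();print(s['time'],s['tool_pos'],s['contact_force'],s['moment'],s['grip_width'])
cv2.imwrite('pics/w5.png',viewer.capture('wrist')[:,:,::-1])
E
```

```text
5.1 [ 556.54836567 -227.31333543  358.34477955] [ -1.1874151   -2.85986862 -21.21304552] [-0.11163761  0.01497541  0.02230387] 37.18725996140919
```

View pics/w5.png

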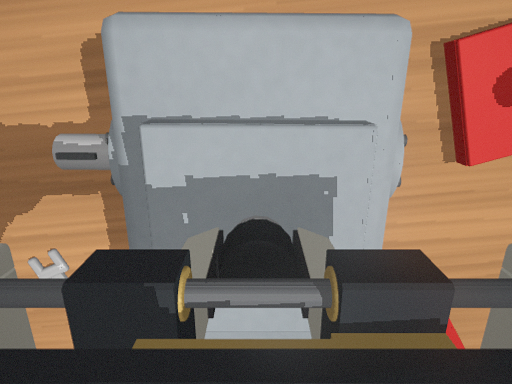

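The cover holds: the force rises to 21 N after about 3 mm, so the bar is caught. I ease back down and turn the knob a quarter turn.

play_rows:
  commands:
    - {"offset":[0,0,0.002],"twist":0}
    - {"offset":[0,0,0.002],"twist":0}
    - {"offset":[0,0,0],"twist":0}

```text
time: 5.45
tool_pos: [557.4, -227.0, 357.3]
tcp_rot: [3.14, -0.004, -0.095]
contact_force: [-0.9, 0.6, -8.4]
grip_width: 37.3
```

play_rows:
  commands:
    - {"offset":[0,0,0],"twist":-5}
    - {"offset":[0,0,0],"twist":-5}
    - {"offset":[0,0,0],"twist":-5}

```text
time: 5.75
tool_pos: [557.3, -226.8, 357.2]
tcp_rot: [3.14, -0.003, 0.17]
contact_force: [0.0, 1.2, -8.0]
grip_width: 37.3
```

play_rows:
  commands:
    - {"offset":[0,0,0.001],"twist":0}
    - {"offset":[0,0,0],"twist":0}
    - {"offset":[0,0,0],"twist":0}

```text
time: 6.05
tool_pos: [557.0, -227.1, 355.4]
tcp_rot: [3.141, -0.001, 0.165]
contact_force: [0.2, -0.0, -8.1]
grip_width: 37.1
```

```bash
python3 - <<'E'
from h import *
s=status.get_obs();print(s['time'],s['tool_pos'],s['tcp_rot'],s['contact_force'],s['moment'],s['grip_width'],s['joint_positions'])
E
```

```text
6.05 [ 557.03928147 -227.11983207  355.37536826] [ 3.14073435e+00 -1.26746304e-03  1.64800971e-01] [ 0.21486999 -0.03792299 -8.0580657 ] [ 0.07712353 -0.08661012  0.02011895] 37.13124856677013 [-5.14526516e-01  5.21383197e-01  1.37763462e+00  1.35875673e-04
  1.24104952e+00  8.91425484e-01]
```

play_rows:
  commands:
    - {"offset":[0,0,0.001],"twist":0}
    - {"offset":[0,0,0],"twist":0}

```text
time: 6.25
tool_pos: [557.0, -227.2, 354.7]
tcp_rot: [3.141, -0.001, 0.166]
contact_force: [-0.5, 1.5, -0.3]
grip_width: 37.4
```

play_rows:
  commands:
    - {"offset":[0,0,0],"twist":-8}
    - {"offset":[0,0,0],"twist":-8}
    - {"offset":[0,0,0],"twist":-8}

```text
time: 6.55
tool_pos: [556.9, -226.9, 354.7]
tcp_rot: [3.141, -0.001, 0.59]
contact_force: [-1.2, 2.8, -0.4]
grip_width: 37.3
```

Seated and turning with little side force. Total so far is 39°, so 51° more to go.

play_rows:
  commands:
    - {"offset":[0,0,0],"twist":-8}
    - {"offset":[0,0,0],"twist":-8}
    - {"offset":[0,0,0],"twist":-8}
    - {"offset":[0,0,0],"twist":-8}
    - {"offset":[0,0,0],"twist":-8}

```text
time: 7.05
tool_pos: [556.7, -226.7, 354.7]
tcp_rot: [-3.141, -0.001, 1.289]
contact_force: [-3.2, 4.3, 0.8]
grip_width: 37.1
```

play_rows:
  commands:
    - {"offset":[0,0,0],"twist":-8}
    - {"offset":[0,0,0],"twist":-3}
    - {"offset":[0,0,0],"twist":0}
    - {"offset":[0,0,0],"twist":0}

```text
time: 7.45
tool_pos: [556.6, -226.6, 354.7]
tcp_rot: [-3.141, -0.001, 1.475]
contact_force: [-4.0, 4.2, 2.2]
grip_width: 37.4
```

```bash
python3 - <<'E'
from h import *
s=status.get_obs();print(s['time'],s['tool_pos'],s['tcp_rot'],s['contact_force'],s['moment'],s['grip_width'],s['joint_positions'])
cv2.imwrite('pics/w6.png',viewer.capture('wrist')[:,:,::-1])
E
```

```text
7.45 [ 556.58183898 -226.64474503  354.69173514] [-3.14121654e+00 -5.70469146e-04  1.47542156e+00] [-4.02755984  4.23940947  2.17110096] [0.65269097 0.47312727 0.07320259] 37.36036790904253 [-5.14266657e-01  5.21406844e-01  1.37957952e+00  3.89108348e-04
  1.24118195e+00 -4.19018048e-01]
```

View pics/w6.png

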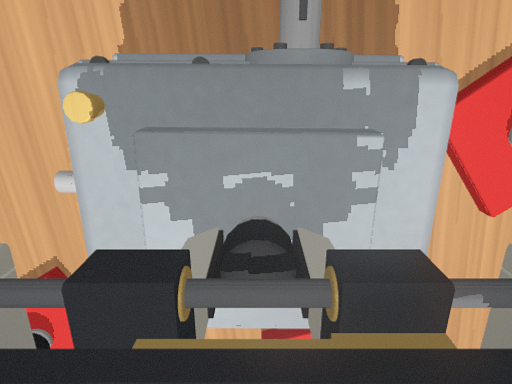

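The tool is turned 90° and the cover has stayed square on the neck. Lifting again.

play_rows:
  commands:
    - {"offset":[0,0,-0.002],"twist":0}
    - {"offset":[0,0,-0.002],"twist":0}
    - {"offset":[0,0,-0.002],"twist":0}
    - {"offset":[0,0,0],"twist":0}

```text
time: 7.9
tool_pos: [556.9, -226.9, 359.3]
tcp_rot: [-3.141, -0.001, 1.475]
contact_force: [-0.7, 3.7, -9.4]
grip_width: 37.3
```

play_rows:
  commands:
    - {"offset":[0,0,-0.002],"twist":0}
    - {"offset":[0,0,-0.002],"twist":0}
    - {"offset":[0,0,0],"twist":0}

```text
time: 8.2
tool_pos: [556.9, -226.9, 363.7]
tcp_rot: [-3.141, -0.001, 1.475]
contact_force: [0.3, 5.4, -9.9]
grip_width: 37.3
```

Past 9 mm with a steady load, so it is free. Continuing up.

play_rows:
  commands:
    - {"offset":[0,0,-0.008],"twist":0}
    - {"offset":[0,0,-0.01],"twist":0}
    - {"offset":[0,0,-0.015],"twist":0}
    - {"offset":[0,0,-0.02],"twist":0}
    - {"offset":[0,0,-0.02],"twist":0}

```text
time: 8.7
tool_pos: [556.7, -228.0, 439.3]
tcp_rot: [3.139, 0.003, 1.475]
contact_force: [-0.3, 0.1, -7.6]
grip_width: 37.5
```

```bash
python3 - <<'E'
from h import *
s=status.get_obs();print(s['time'],s['tool_pos'],s['tcp_rot'],s['contact_force'],s['moment'],s['grip_width'])
cv2.imwrite('pics/w7.png',viewer.capture('wrist')[:,:,::-1])
cv2.imwrite('pics/s7.png',cv2.resize(viewer.capture('side')[60:300,150:330,::-1],None,fx=2.4,fy=2.4,interpolation=cv2.INTER_CUBIC))
E
```

```text
8.7 [ 556.71868095 -227.97862281  439.28793917] [3.13898761e+00 2.93583556e-03 1.47455964e+00] [-0.27220185  0.07231587 -7.63767548] [-0.01014337 -0.04654045  0.00572469] 37.49827879522639
```

View pics/w7.png

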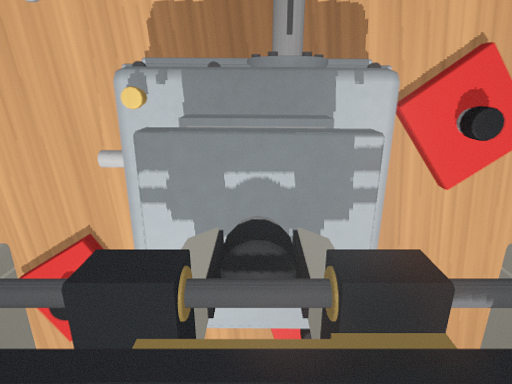

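View pics/s7.png

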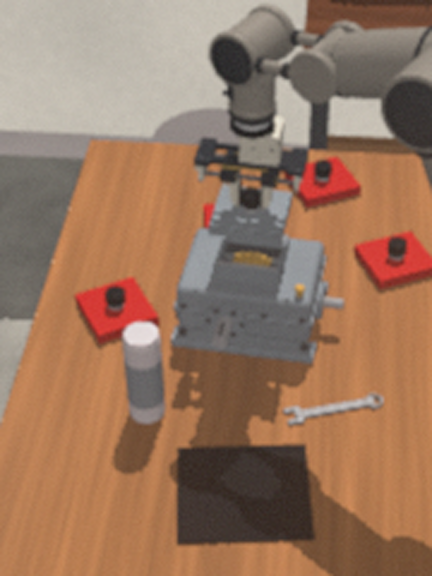

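The cover is clear: gold gears show in the open neck at side-crop (252,257), and the cover hangs level below the jaws. Carrying it to the mat (centre ≈ (536,210)).

play_rows:
  commands:
    - {"offset":[0.015,-0.002,0],"twist":0}
    - {"offset":[0.025,-0.0035,0],"twist":0}
    - {"offset":[0.031,-0.0045,0],"twist":0}
    - {"offset":[0.031,-0.0045,0],"twist":0}
    - {"offset":[0.031,-0.0045,0],"twist":0}

```text
time: 9.3
tool_pos: [550.1, -91.5, 435.9]
tcp_rot: [-3.141, 0.0, 1.475]
contact_force: [0.6, 0.6, -7.5]
grip_width: 37.4
```

play_rows:
  commands:
    - {"offset":[0.031,-0.0045,0],"twist":0}
    - {"offset":[0.031,-0.0045,0],"twist":0}
    - {"offset":[0.031,-0.0045,0],"twist":0}
    - {"offset":[0.031,-0.0045,0],"twist":0}
    - {"offset":[0.031,-0.0045,0],"twist":0}

```text
time: 9.8
tool_pos: [542.4, 65.0, 436.0]
tcp_rot: [-3.141, 0.001, 1.475]
contact_force: [0.6, 0.2, -7.8]
grip_width: 37.4
```

play_rows:
  commands:
    - {"offset":[0.031,-0.0045,0],"twist":0}
    - {"offset":[0.031,-0.0045,0],"twist":0}
    - {"offset":[0.031,-0.0045,0],"twist":0}
    - {"offset":[0.025,-0.004,0],"twist":0}
    - {"offset":[0.01,-0.002,0],"twist":0}

```text
time: 10.3
tool_pos: [534.9, 195.2, 435.9]
tcp_rot: [-3.141, -0.0, 1.478]
contact_force: [0.3, -0.4, -7.3]
grip_width: 37.3
```

play_rows:
  commands:
    - {"offset":[0,0,0],"twist":0}
    - {"offset":[0,0,0],"twist":0}

```text
time: 10.5
tool_pos: [535.7, 192.3, 436.3]
tcp_rot: [-3.141, 0.001, 1.475]
contact_force: [-0.1, 0.5, -7.1]
grip_width: 37.3
```

```bash
python3 - <<'E'
from h import *
W=cam('wrist');s=status.get_obs();print(s['time'],s['tool_pos'],s['tcp_rot'],s['contact_force'],s['moment'],s['grip_width'])
cv2.imwrite('pics/w8.png',viewer.capture('wrist')[:,:,::-1])
cv2.imwrite('pics/t8.png',viewer.capture('top')[:,:,::-1])
E
```

```text
10.5 [535.70086389 192.25972282 436.2690153 ] [-3.14118242e+00  1.20244897e-03  1.47547855e+00] [-0.08627951  0.50056274 -7.13247786] [-0.05728711 -0.11005064  0.03499403] 37.26211735938266
```

View pics/w8.png

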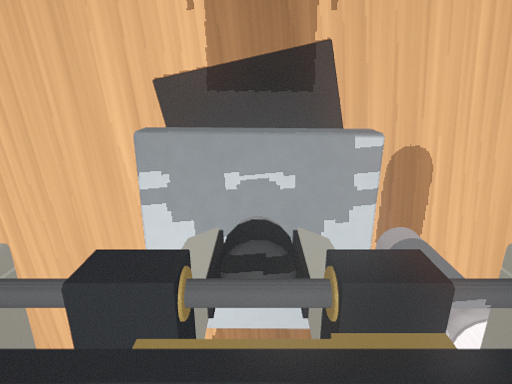

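View pics/t8.png

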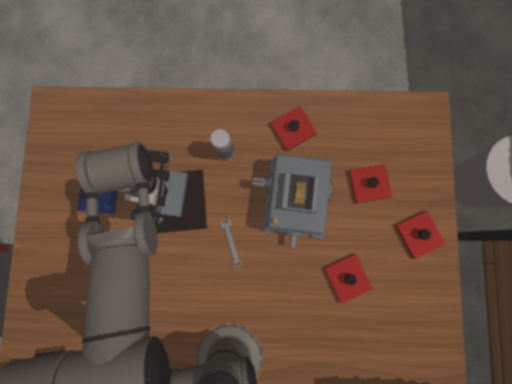

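```bash
python3 - <<'E'
from h import *
W=cam('wrist')
A,B=onz(W,(155,80),5),onz(W,(331,40),5);print(A,B,np.linalg.norm(A-B))
ux=(B-A)/np.linalg.norm(B-A); print(np.degrees(np.arctan2(ux[1],ux[0])));n=np.array([ux[1],-ux[0],0]);n*=np.sign(-n[1]);print('centre',(A+B)/2+100*n)
E
```

```text
[421.08217468 291.63308552   5.        ] [634.44449214 315.40871818   5.        ] 214.68292717762125
6.358416897490081
centre [538.8380998  204.13604611   5.        ]
```

play_rows:
  commands:
    - {"offset":[0.015,0,0],"twist":0}
    - {"offset":[0,0,0.02],"twist":-6}
    - {"offset":[0,0,0.03],"twist":-6}
    - {"offset":[0,0,0.035],"twist":0}
    - {"offset":[0,0,0.035],"twist":0}

```text
time: 11.1
tool_pos: [537.5, 207.4, 315.9]
tcp_rot: [3.14, -0.0, 1.684]
contact_force: [-0.2, 0.4, -7.2]
grip_width: 37.5
```

play_rows:
  commands:
    - {"offset":[0,0,0.035],"twist":0}
    - {"offset":[0,0,0.025],"twist":0}
    - {"offset":[0,0,0.015],"twist":0}
    - {"offset":[0,0,0.005],"twist":0}
    - {"offset":[0,0,0],"twist":0}

```text
time: 11.6
tool_pos: [537.5, 207.5, 236.3]
tcp_rot: [-3.141, 0.0, 1.684]
contact_force: [0.3, -0.2, -7.5]
grip_width: 37.5
```

```bash
python3 - <<'E'
from h import *
W=cam('wrist');s=status.get_obs();print(s['time'],s['tool_pos'],s['tcp_rot'],s['contact_force'],s['moment'],s['grip_width'])
cv2.imwrite('pics/w9.png',viewer.capture('wrist')[:,:,::-1])
E
```

```text
11.6 [537.49460383 207.49791805 236.34912515] [-3.14094281e+00  1.33659350e-04  1.68413699e+00] [ 0.29159647 -0.19280214 -7.49888381] [-0.02927152 -0.10904145  0.02819126] 37.50623882555473
```

View pics/w9.png

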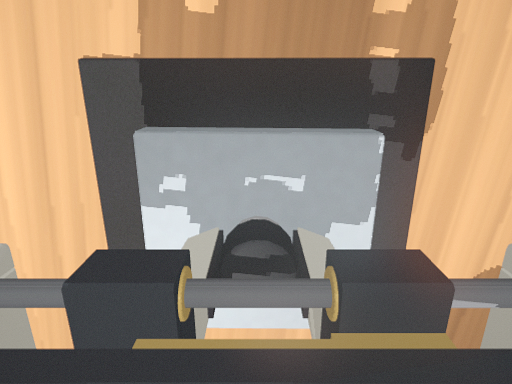

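The cover is square over the mat (mat far edge at row 58, sides at columns 82 and 433, cover columns 136–382). Lowering the rest slowly.

play_rows:
  commands:
    - {"offset":[0,0,0.008],"twist":0}
    - {"offset":[0,0,0.007],"twist":0}
    - {"offset":[0,0,0.003],"twist":0}
    - {"offset":[0,0,0],"twist":0}

```text
time: 12.05
tool_pos: [537.0, 207.6, 218.1]
tcp_rot: [-3.14, 0.0, 1.685]
contact_force: [-0.9, 0.1, -7.5]
grip_width: 37.5
```

play_rows:
  commands:
    - {"offset":[0,0,0.0015],"twist":0}
    - {"offset":[0,0,0.0015],"twist":0}
    - {"offset":[0,0,0],"twist":0}

```text
time: 12.35
tool_pos: [537.2, 207.7, 215.6]
tcp_rot: [-3.141, 0.0, 1.685]
contact_force: [-0.5, -0.0, -6.6]
grip_width: 37.3
```

play_rows:
  commands:
    - {"offset":[0,0,0.001],"twist":0}
    - {"offset":[0,0,0.001],"twist":0}
    - {"offset":[0,0,0],"twist":0}

```text
time: 12.65
tool_pos: [537.2, 207.6, 213.5]
tcp_rot: [-3.141, 0.0, 1.685]
contact_force: [0.1, 0.2, -7.9]
grip_width: 37.2
```

play_rows:
  commands:
    - {"offset":[0,0,0.0005],"twist":0}
    - {"offset":[0,0,0.0005],"twist":0}
    - {"offset":[0,0,0],"twist":0}

```text
time: 12.95
tool_pos: [537.3, 207.7, 212.8]
tcp_rot: [3.141, 0.0, 1.685]
contact_force: [0.6, -0.9, -7.0]
grip_width: 37.2
```

play_rows:
  commands:
    - {"offset":[0,0,0.0005],"twist":0}
    - {"offset":[0,0,0],"twist":0}

```text
time: 13.15
tool_pos: [537.2, 207.7, 212.7]
tcp_rot: [3.141, 0.0, 1.685]
contact_force: [-1.6, -0.8, 0.0]
grip_width: 37.3
```

The load is off at z 212.7, as predicted. Opening the jaws.

play_rows:
  commands:
    - {"offset":[0,0,0],"twist":0}
    - {"offset":[0,0,0],"twist":0}
    - {"offset":[0,0,0],"twist":0}
    - {"offset":[0,0,0],"twist":0}
    - {"offset":[0,0,0],"twist":0}
  jaw: 0

```text
time: 13.65
tool_pos: [537.3, 207.7, 212.3]
tcp_rot: [3.141, 0.0, 1.685]
contact_force: [0.0, 0.1, 0.5]
grip_width: 72.7
```

play_rows:
  commands:
    - {"offset":[0,0,0],"twist":0}
    - {"offset":[0,0,0],"twist":0}
    - {"offset":[0,0,0],"twist":0}

```text
time: 13.95
tool_pos: [537.2, 207.6, 212.2]
tcp_rot: [-3.142, 0.0, 1.685]
contact_force: [0.4, 0.0, -0.3]
grip_width: 91.1
```

play_rows:
  commands:
    - {"offset":[0,0,-0.01],"twist":0}
    - {"offset":[0,0,-0.02],"twist":0}
    - {"offset":[0,0,-0.035],"twist":0}
    - {"offset":[0,0,-0.04],"twist":0}
    - {"offset":[0,0,-0.04],"twist":0}

```text
time: 14.45
tool_pos: [536.9, 207.6, 359.3]
tcp_rot: [3.141, 0.0, 1.685]
contact_force: [0.1, -0.9, -0.1]
grip_width: 91.5
```

play_rows:
  commands:
    - {"offset":[-0.03,0,-0.03],"twist":0}
    - {"offset":[-0.04,0,-0.02],"twist":0}
    - {"offset":[-0.04,0,0],"twist":0}
    - {"offset":[0,0,0],"twist":0}
    - {"offset":[0,0,0],"twist":0}

```text
time: 14.95
tool_pos: [549.6, 97.7, 407.8]
tcp_rot: [3.141, -0.0, 1.683]
contact_force: [-0.7, 0.2, 0.2]
grip_width: 91.7
```

```bash
python3 - <<'E'
from h import *
W=cam('wrist');s=status.get_obs();print(s['time'],s['tool_pos'],s['tcp_rot'],s['contact_force'],s['grip_width'])
cv2.imwrite('pics/w10.png',viewer.capture('wrist')[:,:,::-1])
cv2.imwrite('pics/s10.png',viewer.capture('side')[:,:,::-1])
E
```

```text
14.95 [549.6037912   97.66985364 407.79301255] [ 3.14110184e+00 -2.53103271e-04  1.68271168e+00] [-0.74882062  0.15136723  0.19958602] 91.6609047381006
```

View pics/w10.png

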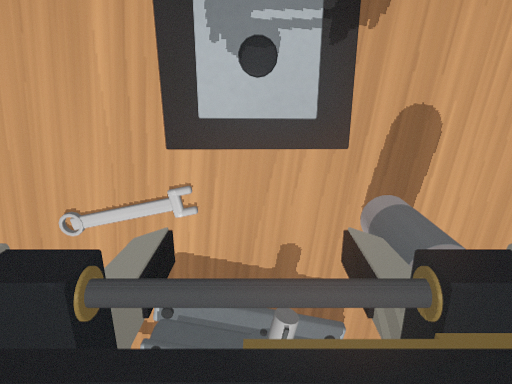

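View pics/s10.png

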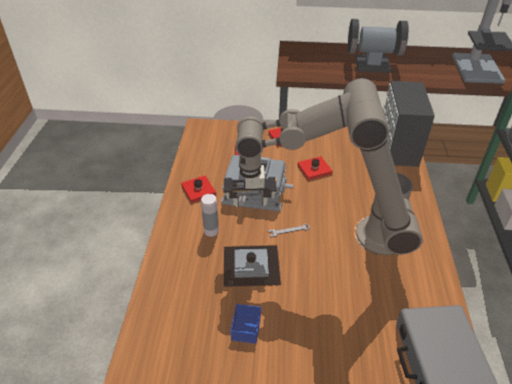

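The cover lies flat on the mat, knob up (side (251,260), wrist (258,55)). The can (209,215), spanner (289,230) and bin (246,323) are where they were at the start, and the gripper is clear.

```bash
python3 - <<'E'
from plant import ticket
print(ticket.close_job())
E
```

```text
the job is handed in; nothing more can be done
None
```

The inspection cover is off the gear unit and lying flat, knob up, square on the rubber mat. I handed the job in at about 15 s.

- **First lift:** the cover held after about 3 mm, with the force rising to 21 N, so the bar was caught. I stopped and lowered it.
- **Turning the knob:** I turned it a quarter turn. The first 15° were turned before the cover was fully down again, with about 8 N still hanging on the gripper. The rest was turned with the cover seated and only a few N of side force.
- **Second lift:** it came free, carrying a steady 7–10 N, and I set it down on the mat.
- **Last checks:** the load dropped to zero at the height expected for resting on the mat (212.7 mm). After release, the wrist and side pictures show the cover within the mat with margin all round. The can, spanner and bin look unmoved, and the gripper is clear and open at zero force.
- **What disagreed:**
  - My position estimates for the knob differed by up to about 7 mm along x between views, but the grip still came out centred.
  - One approach move went the wrong way in y and was corrected before touching anything.
  - The hanging load read about 7.5 N, against 4.9 N for the stated 0.5 kg.

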